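# Take the tacked collar out of the clamshell fixture

### The arm

A 6-joint arm with a two-finger parallel gripper is mounted at the origin on the work surface. World frame = base frame: x ahead of the robot, y to its left, z up, the work surface at z = 0. Lengths are in mm, angles in rad, forces in N, time in s.
With the tool pointing down it reaches from about 350 to 775 mm from the base axis. Payload 7.3 kg.
Tool frame: the origin (TCP) lies at the very end of the fingers, on their centre line; the grasp point (between the pads) lies 19 mm behind it; z points along the fingers, y is the line along which they close (so a half turn about z gives the same grasp; the last joint's range is limited). The gripper opens to 92 mm and grips with 3 to 60 N. Pads are 19 mm wide; open, the fingers measure 130 mm over their backs; the gripper's body (75 mm by 190 mm) begins 47 mm behind the grasp point.
Start: joints at [0.96, 0.342, 1.524, -0, 1.275, -0.146], TCP at [235.317, 469.33, 226.741] pointing down, gripper open.
Joint ranges: [-2.53, 2.53], [-0.77, 2.02], [0.04, 2.7], [-1, 4.14], [0.28, 2.66], [-3.11, 3.11]. Speed limits (rad/s): [2.57, 2.57, 3.14, 3.14, 3.14, 3.14].

### API

Orientations are given as [roll, pitch, yaw] about the fixed x, y, z axes, in that order (R = Rz(yaw) Ry(pitch) Rx(roll)).
In Python, from plant import bot gives the robot as it stands.
- The arm moves only by the tool jog_arm, never from a script. Its argument "targets" is a list of rows, each an object with "xyz": the shift along the tool's x, y, z as a fraction of full scale, a list of three; "spin": the turn about the tool's z as a fraction of full scale. In form: [{"xyz": [x, y, z], "spin": spin}, ...]. A call has exactly 10 rows; each row shifts and turns the commanded pose from where the row before left it, along the tool's axes as they then stand; what a row does not reach is not made up. Full scale, the value 1, is 80 mm for a shift and 0.1 rad for a turn. A row lasts 1/8 s, in which the tool goes at most 62.5 mm and 10.7 degrees, less where a joint would pass 70% of its speed; a pose out of reach is approached as far as the arm can. A call with a number of a shift or a turn outside -1 to 1 is refused whole. A call with a gripper value outside its range is refused whole. "gripper" is the opening in per cent of the stroke, from 0 (shut) to 100 (fully open), set as the call begins (left out, the last holds). The fingers move at their own pace and stop on an object; the grip force is fixed at half the most. Time passes only in rows, so rows that do not move let the fingers close, or fill a call up. It gives the time, the measured TCP pose, the force, the opening and the grip force at its end, in the units of the state.
- bot.get_obs(): the state, without advancing time (a new reading comes with each control period).
- bot.capture(name): name is "side" or "top"; returns the picture (480x640x3 uint8, blue, green, red); there is no depth.
- bot.get_calibration(name): a dict with "vfov" (degrees; the focal length in pixels is half the picture's height over the tangent of half this angle, whatever the lens; pixels are square), "cx", "cy" (the principal point, pixels), "eye" and "rotation" of the camera in the world. Camera axes: x right, y down, z forward; pixel columns grow to the right and rows downward; lengths in mm; the calibration is good to about 2 mm. A picture is of the moment at which its call begins. get_calibration takes no time and is no camera call.
- bot.close_job(): hands the job in; it is judged then, once.
The state is a dict: "time": time; "joint_positions": joint angles; "dq": joint speeds; "tau": joint torques, N m; "tool_pos": TCP position; "tcp_rot": TCP orientation; "contact_force": force on the tool from outside, world axes, zero at the start; "moment": the same for the moment, N m; "grip_width": finger opening in mm; "finger_force": force on a finger pad.
Only numpy, scipy, OpenCV 4.12 (cv2) and the standard library are available. Lean on these libraries where they do the work, as an engineer would, in place of code of your own. Each camera call takes 0.05 s, during which the arm holds its last target. There are 200 camera calls.

### The job

On the welding bench, swing the lid of the clamshell fixture up and past vertical until it leans back against its stop and stays open by itself. Then lift the flanged collar out of the fixture and set it down, without dropping it, flat and hub up on the floor of the shallow plywood tray. Leave the fixture open, and leave the other collar on the bench where it is.

Things in the scene. Friction and masses are not known exactly. Their poses are not given: they have to be found in the camera images.
- lid (a joint): Lid of the clamshell fixture, rad: 0 closed (level), 1.57 vertical, 1.9 its stop. Hinge nearly free, on the side away from the robot: before vertical the lid falls shut, past it it falls back to the stop and stays. A flat aluminium frame 118 x 130 x 8 mm, 0.3 kg, with a 63 x 64 mm window for the collar's hub, on a fixed grey block 132 x 130 x 25 mm turned up to 0.25 rad.
- lid_bar (a point): Middle of the lid's handle: a round steel bar 12 mm thick, 100 mm long, parallel to the hinge, on two arms, its centre 46 mm out from the lid's free edge in the lid's plane; 38 mm above the bench when closed. The frame turns with the lid: x points from the bar to the hinge axis, 164 mm away; y runs along the bar.
- collar: Steel collar in the fixture, about 0.3 kg: round flange 80 mm across, 8 mm thick, with a solid round hub 36 mm across on it, 38 mm tall in all. Origin: centre of its underside, z up through the hub. It lies loose on the fixture's block, 25 mm above the bench, among four low locators (7 mm high), 60 mm from the hinge axis on the robot's side. Straight up is the way out.
- tray: Shallow plywood tray fixed on the bench, 190 (x) x 160 (y) x 25 mm, walls and floor 6 mm, empty. Origin at the centre of its underside, so its floor is 6 mm higher. Not the deep grey steel bin at the side of the bench.
- spare: A second collar just like the first, lying loose on the bare bench along the middle line, in front of, between or beyond fixture and tray. To be left alone. Origin at the centre of its underside.
Things that resemble listed ones, but are neither listed nor needed, are in the scene too. What is shaped like the part that bears lid but green or yellow is not meant. Leave any blue look-alike of the collar alone.

How it is judged (in metres and radians):
On the way, in this order (a step that is already met when the one before it is completed fails the run):
1. the lid is swung past vertical, back to its stop (value of joint lid above 1.7 rad), for 0.2 s.
2. the collar is lifted out of the fixture, the lid staying open (value of joint lid above 1.7 rad and height (world z) of collar above 0.05 m), for 0.1 s.
At the end, for the whole second after the job is handed in: The lid stands open past vertical (over 1.7 rad), and the collar from the fixture lies at rest on the tray's floor, inside its walls, hub up and flat within 10 degrees (value of joint lid above 1.7 rad and x of collar in the frame of tray between -0.07 and 0.07 m and y of collar in the frame of tray between -0.055 and 0.055 m and z of collar in the frame of tray between 0.002 and 0.012 m and height (world z) of collar below 0.012 m and angle between collar's own z axis and vertical below 0.17 rad and linear speed of collar below 0.02 m/s); the robot touches nothing.
It fails at once if the other collar is moved by more than 30 mm (distance of spare from where it was at the start of the episode above 0.03 m).
It fails at once if the collar is dropped (falls free faster than 0.8 m/s, about 30 mm of fall) (linear speed of collar above 0.8 m/s and contact force between collar and the fingers below 0.05 N).
It also fails if it takes over 61 s, if anything falls off the work surface, if the arm or the gripper's body presses on something with over 40 N, if the wrist force passes 120 N, or if a joint passes its speed limit or range.

## Working session

There is one attempt and no reset: what is moved stays moved. The work goes in short steps, Python scripts to look and compute and a tool call to move; the robot and the scene stay as the last step left them, time stands still between calls to the robot, and variables do not carry over. Pictures are saved under pics/ and viewed, at most 10 in all, crops included, and the job is handed in when it is done.

Besides the shell and the picture viewer there is one more tool, called after "Call:" by a JSON object that holds its "method" and its "body". jog_arm: Moves the arm, as the interface text tells. Shift numbers are shares of 80 mm and turn numbers shares of 0.1 rad, none past 1 either way. Its arguments: {"type":"object","properties":{"targets":{"type":"array","items":{"type":"object","properties":{"xyz":{"type":"array","items":{"type":"number"}},"spin":{"type":"number"}}}},"gripper":{"type":"number"}},"required":["targets"]}

```bash
mkdir -p pics; ls; python3 - <<'E'
from plant import bot
import cv2
for n in("top","side"):
    cv2.imwrite(f"pics/{n}0.png",bot.capture(n)); print(n,bot.get_calibration(n))
o=bot.get_obs();print(o)
E
```

```text
pics
top {'vfov': 51.81004455946862, 'cx': 318.94487285478186, 'cy': 237.75271017655405, 'eye': array([397.84161394,  -7.16774189, 967.7479693 ]), 'rotation': array([-3.02105217e+00, -1.51930978e-03, -1.59632951e+00])}
side {'vfov': 56.67397696093707, 'cx': 319.2002457161694, 'cy': 238.70451487484678, 'eye': array([  49.06347685, -489.27246397,  512.45753216]), 'rotation': array([-2.18772379,  0.01566375, -0.79633275])}
{'time': 0.1, 'joint_positions': array([ 9.59958549e-01,  3.42637949e-01,  1.52488661e+00, -1.21393083e-05,
        1.27541350e+00, -1.45997967e-01]), 'dq': array([ 0.00017396, -0.00101332, -0.00271997,  0.00095845,  0.00025432,
        0.00076772]), 'tau': array([ 1.34099646e-03, -4.32004201e+01, -2.44696158e+01,  7.18691759e-02,
        5.26249164e-02, -2.49855373e-05]), 'tool_pos': array([235.12525522, 469.01140963, 226.13447549]), 'tcp_rot': array([-3.14025987e+00, -1.84243750e-04,  2.67675626e+00]), 'contact_force': array([-0.39073008,  0.18226693, -0.66285876]), 'moment': array([ 0.00099934, -0.00571058, -0.05415037]), 'finger_force': 0.0, 'grip_width': 92.02298994005577}
```

View pics/top0.png

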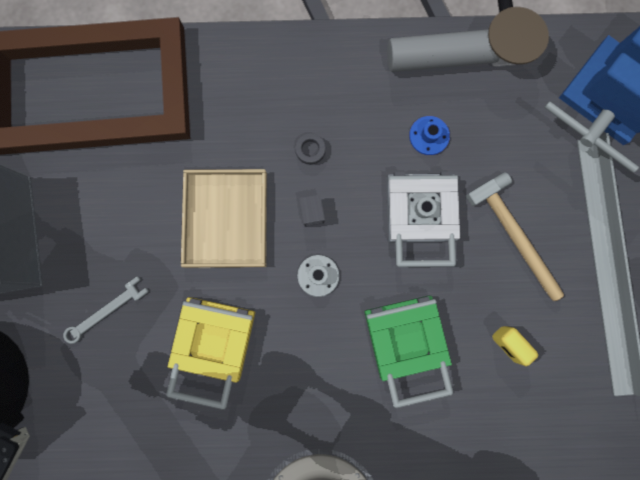

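View pics/side0.png

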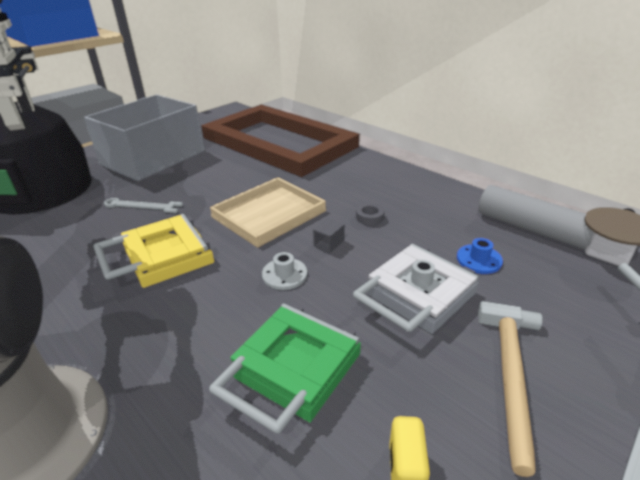

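Top view: the grey fixture is at about (424,210), with its bar at (426,264), hub at (427,207) and hinge at about row 178. The tray is at (225,218) and the spare at (318,275). Green, yellow and blue things are decoys. Next I zoom in on the fixture and cast rays.

```bash
cat > h.py <<'E'
import numpy as np, cv2
from scipy.spatial.transform import Rotation as Ro
from plant import bot
def ray(n,u,v):
    c=bot.get_calibration(n); f=240/np.tan(np.radians(c["vfov"]/2))
    R=Ro.from_euler("xyz",c["rotation"]).as_matrix()
    return np.array(c["eye"]),R@np.array([(u-c["cx"])/f,(v-c["cy"])/f,1])
def pt(n,u,v,z):
    e,d=ray(n,u,v); return (e+d*(z-e[2])/d[2]).round(1)
def proj(n,p):
    c=bot.get_calibration(n); f=240/np.tan(np.radians(c["vfov"]/2))
    q=Ro.from_euler("xyz",c["rotation"]).as_matrix().T@(np.array(p)-c["eye"])
    return (q[:2]/q[2]*f+[c["cx"],c["cy"]]).round(1)
def state():
    o=bot.get_obs(); print(*(f"{k} {np.round(o[k],3)}" for k in("time","tool_pos","tcp_rot","contact_force","finger_force","grip_width","joint_positions")),sep="\n")
E
python3 - <<'E'
from h import *
im=cv2.imread("pics/top0.png")
a=cv2.resize(im[160:280,370:480],None,fx=5,fy=5,interpolation=cv2.INTER_CUBIC); cv2.imwrite("pics/c1.png",a)
hsv=cv2.cvtColor(im,cv2.COLOR_BGR2HSV)
# tray
m=cv2.inRange(hsv,(8,40,90),(28,200,255)); m[:, :170]=0; m[:,280:]=0; m[:160]=0; m[280:]=0
c=max(cv2.findContours(m,0,2)[0],key=cv2.contourArea); r=cv2.minAreaRect(c); print("tray",r,pt("top",*r[0],25),[pt("top",*q,25) for q in cv2.boxPoints(r)])
g=cv2.inRange(hsv,(0,0,120),(180,60,255)); g[:245,:]=0;g[310:]=0;g[:,:290]=0;g[:,350:]=0
c=max(cv2.findContours(g,0,2)[0],key=cv2.contourArea); r=cv2.minAreaRect(c); print("spare",r,pt("top",*r[0],8))
for n,u,v,z in[("barL",398,264,38),("barR",456,264,38),("hub",427,206.5,63)]: print(n,pt("top",u,v,z))
E
```

```text
tray ((223.49996948242188, 217.99996948242188), (84.99998474121094, 97.99998474121094), -0.0) [555.  171.7  25. ] [array([462.5, 252.9,  25. ]), array([654.1, 254.5,  25. ]), array([649.9,  88.5,  25. ]), array([458.3,  90.9,  25. ])]
spare ((317.7000427246094, 275.4000244140625), (40.69643783569336, 41.14365005493164), 63.43495178222656) [440.6  -7.3   8. ]
barL [ 456.8 -159.    38. ]
barR [ 454.  -268.3   38. ]
hub [ 560.8 -213.7   63. ]
```

View pics/c1.png

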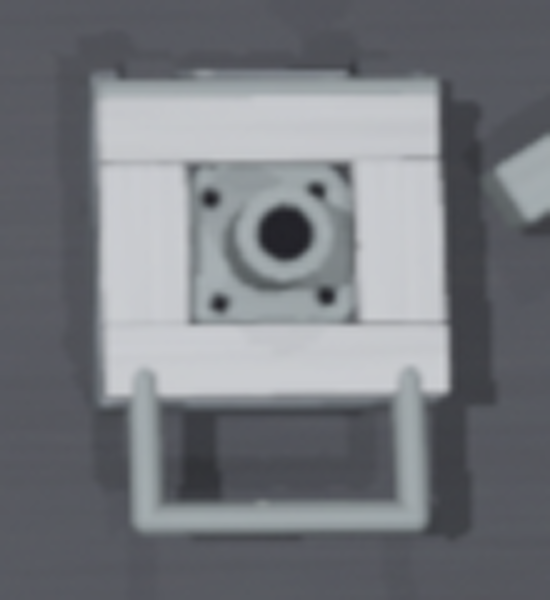

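Hub, bar and tray positions agree with the given sizes. The bar middle is at about (455.6, -213), the fixture yaw is about -0.026, the hinge at about (619.5, -217.5), the collar at (560, -214.5) and the tray at (556, 172). I turn the tool so the fingers close across the bar.

Call:
{"method": "jog_arm", "body": {"targets": [{"xyz": [0, 0, 0], "spin": 1}, {"xyz": [0, 0, 0], "spin": 1}, {"xyz": [0, 0, 0], "spin": 1}, {"xyz": [0, 0, 0], "spin": 1}, {"xyz": [0, 0, 0], "spin": 1}, {"xyz": [0, 0, 0], "spin": 1}, {"xyz": [0, 0, 0], "spin": 1}, {"xyz": [0, 0, 0], "spin": 1}, {"xyz": [0, 0, 0], "spin": 1}, {"xyz": [0, 0, 0], "spin": 1}]}}

```text
time: 1.35
tool_pos: [235.2, 469.1, 226.3]
tcp_rot: [-3.141, 0.001, 1.674]
contact_force: [-0.9, -0.2, -0.6]
grip_width: 91.6
finger_force: 0.0
```

Call:
{"method": "jog_arm", "body": {"targets": [{"xyz": [0, 0, 0], "spin": 0.66}, {"xyz": [0, 0, 0], "spin": 0.66}, {"xyz": [-0.6, 0.45, 0], "spin": 0}, {"xyz": [-0.6, 0.45, 0], "spin": 0}, {"xyz": [-0.6, 0.45, 0], "spin": 0}, {"xyz": [-0.6, 0.45, 0], "spin": 0}, {"xyz": [-0.6, 0.45, 0], "spin": 0}, {"xyz": [-0.6, 0.4, 0], "spin": 0}, {"xyz": [-0.6, 0, 0], "spin": 0}, {"xyz": [-0.6, 0, 0], "spin": 0}]}}

```text
time: 2.6
tool_pos: [437.1, 78.2, 226.3]
tcp_rot: [-3.141, -0.0, 1.544]
contact_force: [0.4, -0.1, -0.1]
grip_width: 91.8
finger_force: 0.0
```

Call:
{"method": "jog_arm", "body": {"targets": [{"xyz": [-0.454, 0.041, 0], "spin": 0}, {"xyz": [-0.454, 0.041, 0], "spin": 0}, {"xyz": [-0.454, 0.041, 0], "spin": 0}, {"xyz": [-0.454, 0.041, 0], "spin": 0}, {"xyz": [-0.454, 0.041, 0], "spin": 0}, {"xyz": [-0.454, 0.041, 0], "spin": 0}, {"xyz": [-0.454, 0.041, 0.3], "spin": 0}, {"xyz": [-0.454, 0.041, 0.3], "spin": 0}, {"xyz": [0, 0, 0.4], "spin": 0}, {"xyz": [0, 0, 0.3], "spin": 0}]}}

```text
time: 3.85
tool_pos: [455.2, -211.4, 121.0]
tcp_rot: [-3.14, -0.001, 1.544]
contact_force: [-0.1, -0.3, 0.9]
grip_width: 91.7
finger_force: 0.0
```

```bash
python3 - <<'E'
from h import *
state()
im=bot.capture("side"); 
c=bot.get_obs()["tool_pos"]; print(proj("side",c),proj("side",[455.6,-213,38]))
cv2.imwrite("pics/s1.png",cv2.resize(im[200:400,300:540],None,fx=3,fy=3))
E
```

```text
time 3.85
tool_pos [ 455.21  -211.397  120.975]
tcp_rot [-3.140e+00 -1.000e-03  1.544e+00]
contact_force [-0.134 -0.327  0.914]
finger_force 0.0
grip_width 91.682
joint_positions [-0.588  0.416  1.734  0.     0.993 -0.561]
[383.4 267.4] [382.  309.3]
```

View pics/s1.png

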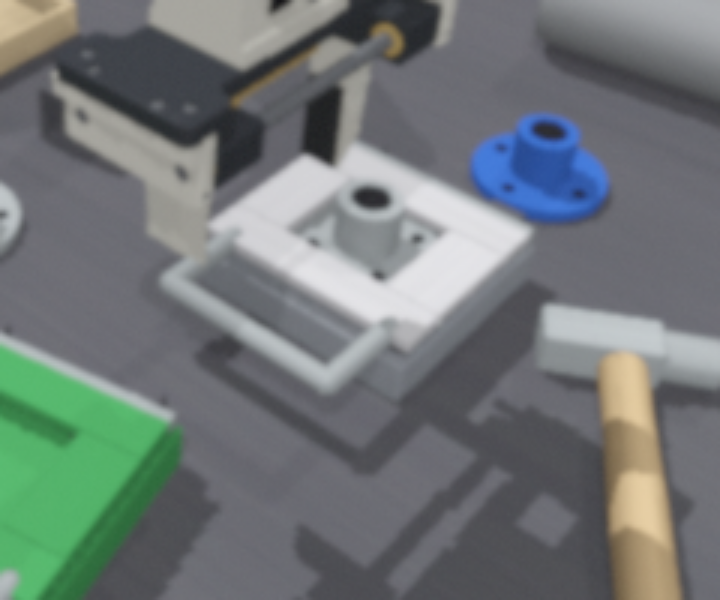

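The bar middle appears at crop (245,325), that is side pixel (382,308), against a predicted (382,309). I half-close the gripper so it clears the lid's edge, then descend and grip.

Call:
{"method": "jog_arm", "body": {"gripper": 38, "targets": [{"xyz": [0, 0, 0], "spin": 0}, {"xyz": [0, 0, 0], "spin": 0}, {"xyz": [0, 0, 0], "spin": 0}, {"xyz": [0, 0, 0], "spin": 0}, {"xyz": [0, 0, 0.25], "spin": 0}, {"xyz": [0, 0, 0.25], "spin": 0}, {"xyz": [0, 0, 0.15], "spin": 0}, {"xyz": [0, 0, 0], "spin": 0}, {"xyz": [0, 0, 0], "spin": 0}, {"xyz": [0, 0, 0], "spin": 0}]}}

```text
time: 5.15
tool_pos: [456.4, -211.4, 71.4]
tcp_rot: [3.14, 0.001, 1.545]
contact_force: [0.3, 0.4, 1.0]
grip_width: 34.4
finger_force: 0.0
```

Call:
{"method": "jog_arm", "body": {"targets": [{"xyz": [0, 0, 0.12], "spin": 0}, {"xyz": [0, 0, 0.12], "spin": 0}, {"xyz": [0, 0, 0.12], "spin": 0}, {"xyz": [0, 0, 0.12], "spin": 0}, {"xyz": [0, 0, 0.11], "spin": 0}, {"xyz": [0, 0, 0], "spin": 0}, {"xyz": [0, 0, 0], "spin": 0}, {"xyz": [0, 0, 0], "spin": 0}, {"xyz": [0, 0, 0], "spin": 0}, {"xyz": [0, 0, 0], "spin": 0}]}}

```text
time: 6.4
tool_pos: [456.0, -211.2, 23.7]
tcp_rot: [3.141, 0.0, 1.545]
contact_force: [0.9, -0.3, -0.3]
grip_width: 34.7
finger_force: 0.0
```

Call:
{"method": "jog_arm", "body": {"gripper": 0, "targets": [{"xyz": [0, 0, 0], "spin": 0}, {"xyz": [0, 0, 0], "spin": 0}, {"xyz": [0, 0, 0], "spin": 0}, {"xyz": [0, 0, 0], "spin": 0}, {"xyz": [0, 0, 0], "spin": 0}, {"xyz": [0, 0, 0], "spin": 0}, {"xyz": [0, 0, 0], "spin": 0}, {"xyz": [0, 0, 0], "spin": 0}, {"xyz": [0, 0, 0], "spin": 0}, {"xyz": [0, 0, 0], "spin": 0}]}}

```text
time: 7.65
tool_pos: [456.6, -211.3, 23.6]
tcp_rot: [3.14, 0.0, 1.545]
contact_force: [3.8, 1.9, -1.2]
grip_width: 11.3
finger_force: 30.0
```

Call:
{"method": "jog_arm", "body": {"targets": [{"xyz": [0, 0.008, -0.184], "spin": 0}, {"xyz": [0, 0.025, -0.183], "spin": 0}, {"xyz": [0, 0.041, -0.18], "spin": 0}, {"xyz": [0, 0.057, -0.175], "spin": 0}, {"xyz": [0, 0.073, -0.17], "spin": 0}, {"xyz": [0, 0.088, -0.162], "spin": 0}, {"xyz": [0, 0.102, -0.154], "spin": 0}, {"xyz": [0, 0.115, -0.144], "spin": 0}, {"xyz": [0, 0.129, -0.133], "spin": 0}, {"xyz": [0, 0.139, -0.121], "spin": 0}]}}

```text
time: 8.9
tool_pos: [517.1, -212.4, 151.1]
tcp_rot: [-3.138, -0.001, 1.545]
contact_force: [2.6, -0.6, -7.0]
grip_width: 11.0
finger_force: 30.0
```

Call:
{"method": "jog_arm", "body": {"targets": [{"xyz": [0, 0.149, -0.108], "spin": 0}, {"xyz": [0, 0.159, -0.094], "spin": 0}, {"xyz": [0, 0.166, -0.08], "spin": 0}, {"xyz": [0, 0.173, -0.064], "spin": 0}, {"xyz": [0, 0.178, -0.048], "spin": 0}, {"xyz": [0, 0.182, -0.032], "spin": 0}, {"xyz": [0, 0.184, -0.016], "spin": 0}, {"xyz": [0, 0.184, 0.001], "spin": 0}, {"xyz": [0, 0.184, 0.017], "spin": 0}, {"xyz": [0, 0.181, 0.034], "spin": 0}]}}

```text
time: 10.15
tool_pos: [656.4, -215.8, 182.6]
tcp_rot: [-3.138, -0.001, 1.545]
contact_force: [-0.6, 1.2, 2.8]
grip_width: 11.0
finger_force: 30.0
```

```bash
python3 - <<'E'
from h import *
state()
im=bot.capture("side"); cv2.imwrite("pics/s2.png",im)
E
```

```text
time 10.15
tool_pos [ 656.44  -215.823  182.648]
tcp_rot [-3.138e+00 -1.000e-03  1.545e+00]
contact_force [-0.613  1.228  2.823]
finger_force 30.002
grip_width 11.017
joint_positions [-0.428  0.69   1.057 -0.     1.398 -0.403]
```

View pics/s2.png

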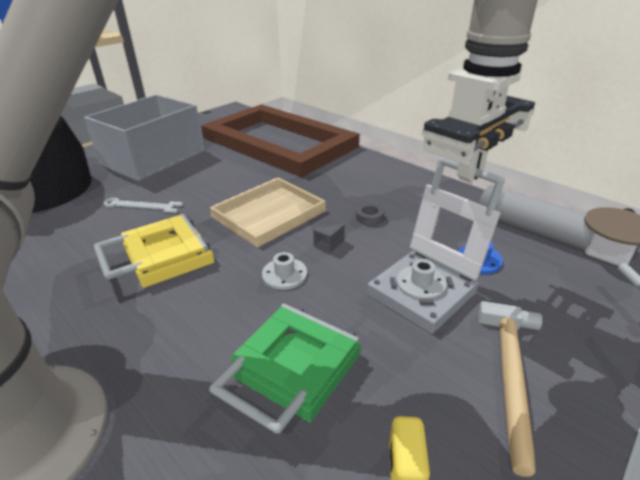

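The lid is past vertical, held at about 1.8 rad (handle at (470,175)). I ease it to the stop, release and rise.

Call:
{"method": "jog_arm", "body": {"targets": [{"xyz": [0, 0.06, 0.015], "spin": 0}, {"xyz": [0, 0.06, 0.016], "spin": 0}, {"xyz": [0, 0, 0], "spin": 0}, {"xyz": [0, 0, 0], "spin": 0}, {"xyz": [0, 0, 0], "spin": 0}, {"xyz": [0, 0, 0], "spin": 0}, {"xyz": [0, 0, 0], "spin": 0}, {"xyz": [0, 0, 0], "spin": 0}, {"xyz": [0, 0, 0], "spin": 0}, {"xyz": [0, 0, 0], "spin": 0}]}}

```text
time: 11.45
tool_pos: [666.3, -216.2, 180.2]
tcp_rot: [-3.14, -0.001, 1.545]
contact_force: [-1.3, 6.0, -4.2]
grip_width: 11.2
finger_force: 30.0
```

Call:
{"method": "jog_arm", "body": {"gripper": 60, "targets": [{"xyz": [0, 0, 0], "spin": 0}, {"xyz": [0, 0, 0], "spin": 0}, {"xyz": [0, 0, 0], "spin": 0}, {"xyz": [0, 0, 0], "spin": 0}, {"xyz": [0, 0, 0], "spin": 0}, {"xyz": [0, 0, -0.1], "spin": 0}, {"xyz": [0, 0, -0.2], "spin": 0}, {"xyz": [0, 0, -0.3], "spin": 0}, {"xyz": [0, 0, -0.3], "spin": 0}, {"xyz": [0, 0, 0], "spin": 0}]}}

```text
time: 12.7
tool_pos: [667.9, -217.1, 256.3]
tcp_rot: [3.136, 0.002, 1.545]
contact_force: [1.3, 0.3, 0.0]
grip_width: 55.0
finger_force: 0.0
```

Call:
{"method": "jog_arm", "body": {"targets": [{"xyz": [0, -0.6, 0], "spin": 0}, {"xyz": [0, -0.6, 0], "spin": 0}, {"xyz": [0, -0.6, 0], "spin": 0.8}, {"xyz": [0, 0, 0], "spin": 1}, {"xyz": [0, 0, 0], "spin": 1}, {"xyz": [0, 0, 0], "spin": 1}, {"xyz": [0, 0, 0], "spin": 1}, {"xyz": [0, 0, 0], "spin": 1}, {"xyz": [0, 0, 0], "spin": 1}, {"xyz": [0, 0, 0], "spin": 1}]}}

```text
time: 13.95
tool_pos: [522.5, -212.7, 252.0]
tcp_rot: [-3.14, 0.0, 0.762]
contact_force: [0.0, -0.4, 0.6]
grip_width: 55.1
finger_force: 0.0
```

Call:
{"method": "jog_arm", "body": {"gripper": 90, "targets": [{"xyz": [0, 0, 0], "spin": 1}, {"xyz": [0, 0, 0], "spin": 1}, {"xyz": [0, 0, 0], "spin": 1}, {"xyz": [0, 0, 0], "spin": 1}, {"xyz": [0, 0, 0], "spin": 1}, {"xyz": [0, 0, 0], "spin": 1}, {"xyz": [0, 0, 0], "spin": 1}, {"xyz": [0, 0, 0], "spin": 0.91}, {"xyz": [0, 0, 0], "spin": 0}, {"xyz": [0, 0, 0], "spin": 0}]}}

```text
time: 15.2
tool_pos: [522.7, -212.9, 252.4]
tcp_rot: [-3.141, 0.0, -0.024]
contact_force: [0.5, -0.0, -0.2]
grip_width: 82.5
finger_force: 0.0
```

```bash
python3 - <<'E'
from h import *
state()
im=bot.capture("side"); t=bot.capture("top")
for z in(63,33): print(proj("side",[560,-214.5,z]),proj("top",[560,-214.5,z]))
cv2.imwrite("pics/s3.png",np.hstack([cv2.resize(im[180:340,360:500],(394,450),interpolation=cv2.INTER_CUBIC),cv2.resize(t[140:280,370:480],(354,450),interpolation=cv2.INTER_CUBIC)]))
E
```

```text
time 15.2
tool_pos [ 522.729 -212.851  252.387]
tcp_rot [-3.141  0.    -0.024]
contact_force [ 0.489 -0.011 -0.247]
finger_force 0.0
grip_width 82.515
joint_positions [-0.523  0.398  1.368  0.     1.376  1.073]
[424.  264.9] [427.5 206.9]
[421.8 279.2] [424.  209.7]
```

View pics/s3.png

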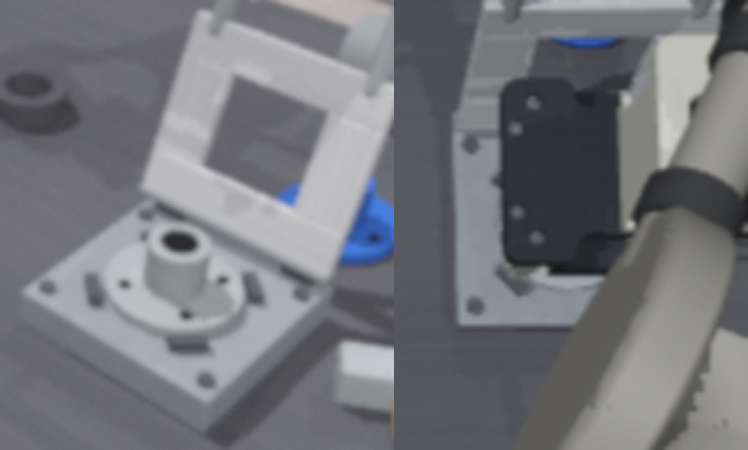

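The lid rests open at its stop, and the hub top at side pixel (423.6,265.3) agrees with the prediction (424,264.9). I descend on the hub.

Call:
{"method": "jog_arm", "body": {"targets": [{"xyz": [0.233, 0.005, 0], "spin": 0}, {"xyz": [0.234, 0.004, 0], "spin": 0}, {"xyz": [0, 0, 0.4], "spin": 0}, {"xyz": [0, 0, 0.4], "spin": 0}, {"xyz": [0, 0, 0.4], "spin": 0}, {"xyz": [0, 0, 0.4], "spin": 0}, {"xyz": [0, 0, 0.3], "spin": 0}, {"xyz": [0, 0, 0.2], "spin": 0}, {"xyz": [0, 0, 0], "spin": 0}, {"xyz": [0, 0, 0], "spin": 0}]}}

```text
time: 16.55
tool_pos: [560.9, -214.9, 85.7]
tcp_rot: [3.141, -0.002, -0.026]
contact_force: [-0.9, 0.3, -0.4]
grip_width: 82.4
finger_force: 0.0
```

Call:
{"method": "jog_arm", "body": {"targets": [{"xyz": [0, 0, 0.15], "spin": 0}, {"xyz": [0, 0, 0.15], "spin": 0}, {"xyz": [0, 0, 0.1], "spin": 0}, {"xyz": [0, 0, 0.1], "spin": 0}, {"xyz": [0, 0, 0.05], "spin": 0}, {"xyz": [0, 0, 0.025], "spin": 0}, {"xyz": [0, 0, 0], "spin": 0}, {"xyz": [0, 0, 0], "spin": 0}, {"xyz": [0, 0, 0], "spin": 0}, {"xyz": [0, 0, 0], "spin": 0}]}}

```text
time: 17.8
tool_pos: [560.3, -214.7, 38.9]
tcp_rot: [3.142, -0.0, -0.026]
contact_force: [0.3, -0.4, -0.9]
grip_width: 82.5
finger_force: 0.0
```

Call:
{"method": "jog_arm", "body": {"gripper": 0, "targets": [{"xyz": [0, 0, 0], "spin": 0}, {"xyz": [0, 0, 0], "spin": 0}, {"xyz": [0, 0, 0], "spin": 0}, {"xyz": [0, 0, 0], "spin": 0}, {"xyz": [0, 0, 0], "spin": 0}, {"xyz": [0, 0, 0], "spin": 0}, {"xyz": [0, 0, 0], "spin": 0}, {"xyz": [0, 0, 0], "spin": 0}, {"xyz": [0, 0, 0], "spin": 0}, {"xyz": [0, 0, 0], "spin": 0}]}}

```text
time: 19.05
tool_pos: [560.2, -214.5, 38.7]
tcp_rot: [-3.141, 0.0, -0.026]
contact_force: [-0.5, 1.6, 0.6]
grip_width: 35.4
finger_force: 30.0
```

Call:
{"method": "jog_arm", "body": {"targets": [{"xyz": [0, 0, -0.05], "spin": 0}, {"xyz": [0, 0, -0.1], "spin": 0}, {"xyz": [0, 0, -0.15], "spin": 0}, {"xyz": [0, 0, -0.15], "spin": 0}, {"xyz": [0, 0, -0.2], "spin": 0}, {"xyz": [0, 0, -0.2], "spin": 0}, {"xyz": [0, 0, -0.15], "spin": 0}, {"xyz": [0, 0, 0], "spin": 0}, {"xyz": [0, 0, 0], "spin": 0}, {"xyz": [0, 0, 0], "spin": 0}]}}

```text
time: 20.3
tool_pos: [559.8, -214.4, 117.9]
tcp_rot: [-3.141, 0.001, -0.026]
contact_force: [1.3, 0.1, -2.4]
grip_width: 35.3
finger_force: 30.0
```

Call:
{"method": "jog_arm", "body": {"targets": [{"xyz": [-0.009, -0.1, 0], "spin": 0}, {"xyz": [-0.009, -0.2, 0], "spin": 0}, {"xyz": [-0.009, -0.3, 0], "spin": 0}, {"xyz": [-0.01, -0.3, 0], "spin": 0}, {"xyz": [-0.01, -0.3, 0], "spin": 0}, {"xyz": [-0.01, -0.3, 0], "spin": 0}, {"xyz": [-0.01, -0.3, 0], "spin": 0}, {"xyz": [-0.01, -0.3, 0], "spin": 0}, {"xyz": [-0.01, -0.3, 0], "spin": 0}, {"xyz": [-0.01, -0.3, 0], "spin": 0}]}}

```text
time: 21.55
tool_pos: [557.5, 4.0, 118.9]
tcp_rot: [-3.141, -0.0, -0.025]
contact_force: [0.2, -0.0, -2.2]
grip_width: 35.6
finger_force: 30.0
```

Call:
{"method": "jog_arm", "body": {"targets": [{"xyz": [-0.01, -0.3, 0], "spin": 0}, {"xyz": [-0.01, -0.3, 0], "spin": 0}, {"xyz": [-0.01, -0.3, 0], "spin": 0}, {"xyz": [-0.01, -0.3, 0], "spin": 0}, {"xyz": [-0.01, -0.3, 0], "spin": 0}, {"xyz": [-0.01, -0.3, 0], "spin": 0}, {"xyz": [-0.01, -0.23, 0], "spin": 0}, {"xyz": [-0.01, -0.1, 0], "spin": 0}, {"xyz": [0, 0, 0], "spin": 0}, {"xyz": [0, 0, 0], "spin": 0}]}}

```text
time: 22.8
tool_pos: [556.2, 171.4, 118.7]
tcp_rot: [3.141, 0.0, -0.027]
contact_force: [-0.4, -1.0, -2.6]
grip_width: 35.8
finger_force: 30.0
```

```bash
python3 - <<'E'
from h import *
state()
cv2.imwrite("pics/s4.png",bot.capture("side"))
E
```

```text
time 22.8
tool_pos [556.174 171.405 118.681]
tcp_rot [ 3.141  0.    -0.027]
contact_force [-0.388 -0.961 -2.582]
finger_force 29.999
grip_width 35.757
joint_positions [ 0.167  0.547  1.51  -0.     1.085  1.765]
```

View pics/s4.png

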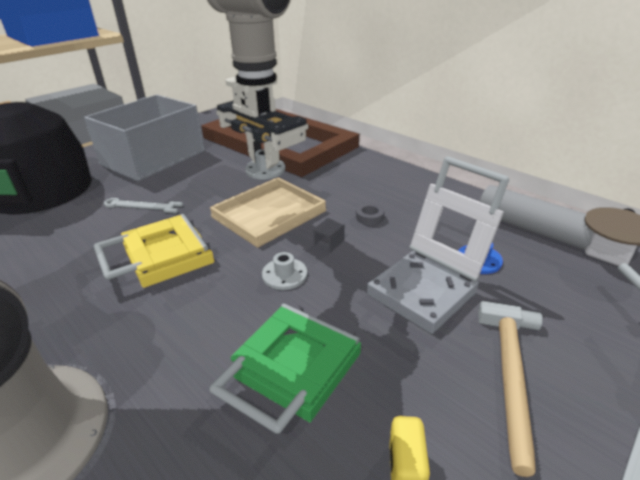

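The collar is held level above the tray (265,168), and the lid stays open. Lowering.

Call:
{"method": "jog_arm", "body": {"targets": [{"xyz": [0, 0, 0.15], "spin": 0}, {"xyz": [0, 0, 0.25], "spin": 0}, {"xyz": [0, 0, 0.25], "spin": 0}, {"xyz": [0, 0, 0.2], "spin": 0}, {"xyz": [0, 0, 0.15], "spin": 0}, {"xyz": [0, 0, 0.1], "spin": 0}, {"xyz": [0, 0, 0.05], "spin": 0}, {"xyz": [0, 0, 0.05], "spin": 0}, {"xyz": [0, 0, 0], "spin": 0}, {"xyz": [0, 0, 0], "spin": 0}]}}

```text
time: 24.1
tool_pos: [556.4, 172.1, 23.1]
tcp_rot: [-3.141, -0.001, -0.026]
contact_force: [0.1, 0.2, -2.8]
grip_width: 35.4
finger_force: 30.0
```

Call:
{"method": "jog_arm", "body": {"targets": [{"xyz": [0, 0, 0.01], "spin": 0}, {"xyz": [0, 0, 0.01], "spin": 0}, {"xyz": [0, 0, 0.01], "spin": 0}, {"xyz": [0, 0, 0], "spin": 0}, {"xyz": [0, 0, 0], "spin": 0}, {"xyz": [0, 0, 0], "spin": 0}, {"xyz": [0, 0, 0], "spin": 0}, {"xyz": [0, 0, 0], "spin": 0}, {"xyz": [0, 0, 0], "spin": 0}, {"xyz": [0, 0, 0], "spin": 0}]}}

```text
time: 25.35
tool_pos: [556.2, 172.0, 20.3]
tcp_rot: [-3.141, -0.0, -0.026]
contact_force: [0.1, 0.8, -2.2]
grip_width: 35.2
finger_force: 30.0
```

Not touching yet (-2.2 N is just the weight). I nudge down another 1.2 mm.

Call:
{"method": "jog_arm", "body": {"targets": [{"xyz": [0, 0, 0.008], "spin": 0}, {"xyz": [0, 0, 0.007], "spin": 0}, {"xyz": [0, 0, 0], "spin": 0}, {"xyz": [0, 0, 0], "spin": 0}, {"xyz": [0, 0, 0], "spin": 0}, {"xyz": [0, 0, 0], "spin": 0}, {"xyz": [0, 0, 0], "spin": 0}, {"xyz": [0, 0, 0], "spin": 0}, {"xyz": [0, 0, 0], "spin": 0}, {"xyz": [0, 0, 0], "spin": 0}]}}

```text
time: 26.6
tool_pos: [556.3, 172.0, 19.6]
tcp_rot: [-3.141, -0.0, -0.026]
contact_force: [-2.2, -1.7, 6.1]
grip_width: 35.2
finger_force: 30.0
```

Contact: the force went from -2 to +6 N. I release and rise.

Call:
{"method": "jog_arm", "body": {"gripper": 75, "targets": [{"xyz": [0, 0, 0], "spin": 0}, {"xyz": [0, 0, 0], "spin": 0}, {"xyz": [0, 0, 0], "spin": 0}, {"xyz": [0, 0, 0], "spin": 0}, {"xyz": [0, 0, 0], "spin": 0}, {"xyz": [0, 0, 0], "spin": 0}, {"xyz": [0, 0, 0], "spin": 0}, {"xyz": [0, 0, 0], "spin": 0}, {"xyz": [0, 0, -0.1], "spin": 0}, {"xyz": [0, 0, -0.2], "spin": 0}]}}

```text
time: 27.85
tool_pos: [555.9, 172.0, 43.6]
tcp_rot: [3.141, 0.001, -0.026]
contact_force: [0.3, 0.4, -0.4]
grip_width: 69.1
finger_force: 0.0
```

Call:
{"method": "jog_arm", "body": {"targets": [{"xyz": [0, 0, -0.3], "spin": 0}, {"xyz": [0, 0, -0.4], "spin": 0}, {"xyz": [0, 0, -0.4], "spin": 0}, {"xyz": [0, 0, -0.4], "spin": 0}, {"xyz": [0, 0, -0.4], "spin": 0}, {"xyz": [0, 0, 0], "spin": 0}, {"xyz": [0, 0, 0], "spin": 0}, {"xyz": [0, 0, 0], "spin": 0}, {"xyz": [0, 0, 0], "spin": 0}, {"xyz": [0, 0, 0], "spin": 0}]}}

```text
time: 29.1
tool_pos: [556.0, 172.0, 194.6]
tcp_rot: [3.141, 0.001, -0.026]
contact_force: [0.5, -0.8, 0.7]
grip_width: 68.8
finger_force: 0.0
```

```bash
python3 - <<'E'
from h import *
state()
cv2.imwrite("pics/s5.png",bot.capture("side")); print(proj("side",[556,172,44]),proj("side",[556,172,14]))
E
```

```text
time 29.1
tool_pos [555.991 171.964 194.606]
tcp_rot [ 3.141e+00  1.000e-03 -2.600e-02]
contact_force [ 0.472 -0.801  0.73 ]
finger_force 0.0
grip_width 68.839
joint_positions [0.168 0.472 1.411 0.    1.259 1.765]
[267.  194.6] [268.2 206.7]
```

View pics/s5.png

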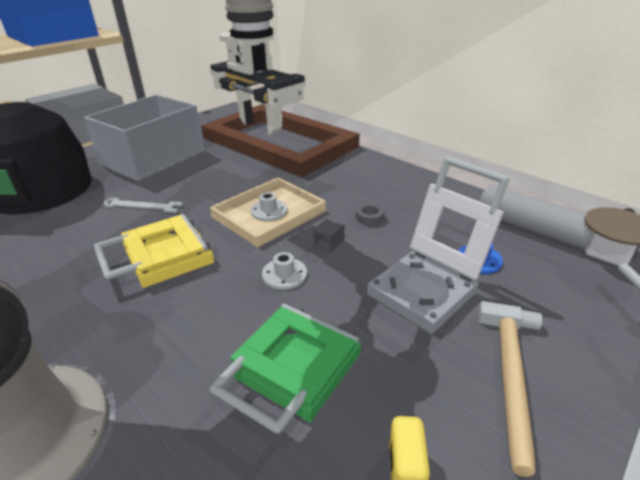

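The collar lies flat, hub up, in the tray (hub at (267,196)). The lid is open, the spare untouched and the gripper clear, so I hand the job in.

```bash
python3 -c "
from plant import bot
print(bot.close_job())"
```

```text
the job is handed in; nothing more can be done
None
```

The job is handed in at about 29 s (limit 61 s): in the last picture the lid leans open at its stop, the collar lies flat and hub up on the tray floor, and the spare is where it was; no verdict was returned.

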